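# Close up a two-tier copper and brass tea caddy

### The arm

A 6-joint arm with a two-finger parallel gripper is mounted at the origin on the work surface; the furniture and walls round the work are solid. World frame = base frame: x ahead of the robot, y to its left, z up, the work surface at z = 0. Lengths are in m, angles in rad, forces in N, time in s.
With the tool pointing down it reaches from about 0.35 to 0.775 m from the base axis. Payload 7.3 kg.
Tool frame: the origin (TCP) lies on the centre line of the jaws, within the pads' length; the fingertips stand 17 mm ahead of it and the grasp point (between the pads) lies 2 mm behind it (robot.tcp_to_tips is the distance from the TCP to the fingertips, in m); z points along the fingers, y is the line along which they close (so a half turn about z gives the same grasp; the last joint's range is limited). The gripper opens to 92 mm and grips with 3 to 60 N. Pads are 19 mm wide; open, the fingers measure 130 mm over their backs; the gripper's body (75 mm by 190 mm) begins 47 mm behind the grasp point.
Start: joints at [-1.306, 0.342, 1.524, -0, 1.275, -0.146], TCP at [0.21, -0.481, 0.244] pointing down, gripper open.
Joint ranges: [-2.53, 2.53], [-0.77, 2.02], [0.04, 2.7], [-1, 4.14], [0.28, 2.66], [-3.11, 3.11]. Speed limits (rad/s): [2.57, 2.57, 3.14, 3.14, 3.14, 3.14].

### API

Orientations are given as [roll, pitch, yaw] about the fixed x, y, z axes, in that order (R = Rz(yaw) Ry(pitch) Rx(roll)).
In Python, from cell import robot gives the robot as it stands. The module is installed in compiled form; this text tells all that it offers.
- The arm moves only by the tool carry_out, never from a script. Its argument "commands" is a list of rows, each a list of 3 entries, a list of its own where there are three numbers: the shift along the tool's x, y, z in m, then the turn about the tool's z in rad, then the opening, from 0 (shut) to 1 (fully open). In form: [[[dx, dy, dz], yaw, claw], ...]. A call has 1 to 20 rows; each row shifts and turns the commanded pose from where the row before left it, along the tool's axes as they then stand; what a row does not reach is not made up. A row lasts 1/8 s, in which the tool goes at most 62.5 mm and 10.7 degrees, less where a joint would pass 70% of its speed; a pose out of reach is approached as far as the arm can. A call is refused whole if a number of a shift passes 0.0625 or a number of a turn 0.188, either way. A call with a gripper value outside its range is refused whole. The fingers move at their own pace and stop on an object; "newtons" is the grip in N (left out, the last holds). Time passes only in rows, so rows that do not move let the fingers close. It gives the time, the measured TCP pose, the force, the opening and the grip force at its end, in the units of the state.
- robot.observe(): the state, without advancing time (a new reading comes with each control period).
- robot.read_camera(name): name is "scene" or "top" or "wrist"; returns a dict with "pixels" (384x512x3 uint8, red, green, blue), "fx", "fy", "cx", "cy" (pixels), "view" (4x4, takes a point from world to camera coordinates); the wrist camera has in their place "T_tool_cam" (4x4, takes a point from camera to tool coordinates, whose origin is the TCP and whose axes are the flange's). Camera axes: x right, y up, looking along -z (the intrinsics and any distortion apply to the point x, -y, -z); pixel columns grow to the right and rows downward; lengths in m; the calibration is good to about 2 mm. A picture is of the moment at which its call begins: read the wrist's pose just before it. There is no depth.
- robot.hand_in(): hands the job in; it is judged then, once.
Trained networks look in a picture, given as the dict that the camera call returned (one of the last four; its "shot" number tells which), for a name from the list of things; names that differ only in an ending like _2 or _b are one class to them, and where a whole thing is asked for, a point or a joint stands for the part that bears it (a point fixed in the world has none). Each returns a list of dicts, best first, with "p" (0 to 1); they miss things now and then, are a little off and sometimes report something else, mostly with a low value. They report only what shows in the picture. A call takes as long as a camera call.
- robot.find_in(picture, name): "at" ([column, row] in pixels, amid what is visible of it).
- robot.tip_of(picture, name): "at" ([column, row] in pixels: a listed point, or the origin of a listed thing).
The state is a dict: "time": time; "qpos": joint angles; "qvel": joint speeds; "joint_efforts": joint torques, N m; "tool_pos": TCP position; "tool_rot": TCP orientation; "contact_force": force on the tool from outside, world axes, zero at the start; "torque": the same for the moment, N m; "opening": finger opening in m; "grip_force": force on a finger pad.
Only numpy, scipy, OpenCV 4.12 (cv2) and the standard library are available. Lean on these libraries where they do the work, as an engineer would, in place of code of your own. Each camera call takes 0.05 s, during which the arm holds its last target. There are 200 camera calls.

### The job

Put the two-tier tea caddy together on its open copper tin: the brass inner lid with the low button goes into the mouth of the copper tin, the brass tin goes down over that, the grey steel inner lid with the tall dark wooden knob goes into the mouth of the brass tin, and the copper cover goes over the top. Every piece must sit fully home, and the finished caddy must be left standing upright on the bench. Do not shift the tinned cup, the blue tin, the amber bottle or the sanding block.

Things in the scene. Friction and masses are not known exactly. Their poses are not given: they have to be found in the camera images.
- tin_lower_mid (a point): Open copper tin, upright; point: its centre, 34 mm above its underside; z up its axis. Diameter 60 mm up to a flat shoulder 58 mm above the underside, then a coned neck 10 mm high (outside 51 mm at the shoulder, 47 mm at the rim; mouth 42 mm wide) to the rim at 68 mm. Loose, 0.32 kg.
- tin_upper_mid (a point): Open brass tin, upright, loose; point: its centre, 33 mm above its underside; z up its axis. Diameter 60 mm up to a shoulder at 56 mm, then the same 10 mm neck and mouth, rim at 66 mm. Hollow foot: a skirt, inside 55 mm wide and 26 mm deep, that goes over the copper tin's neck and closed inner lid and rests on its shoulder (too shallow for the tall knob). 0.24 kg.
- cover_mid (a point): Copper cover, a flat-topped cap lying open side down, loose; point: its centre, 21 mm above its lower edge; z up. Diameter 60 mm, 42 mm high, inside 55 mm wide and 39 mm deep. It goes over the brass tin's neck and tall knob and rests on the brass tin's shoulder. 0.13 kg.
- lid_button_mid (a point): Brass inner lid with a low brass button, loose, lying button up; point: its centre, 10 mm above its underside; z up. Tapered plug (32 mm wide below, 39 mm above, 6 mm high), flange 46 mm wide and 2.5 mm thick, button 14 mm wide from 8.5 to 20 mm above the underside. Plug goes into the mouth of a tin, flange rests on the rim. 60 g.
- lid_knob_mid (a point): Grey steel inner lid with a tall dark wooden knob, loose, lying knob up; point: its centre, 15.5 mm above its underside; z up. Tapered plug (32 mm wide below, 39 mm above, 6 mm high), flange 46 mm wide and 2.5 mm thick, knob 14 mm wide from 8.5 to 31 mm above the underside. Plug goes into the mouth of a tin, flange rests on the rim. 60 g.
- cup_tinned: Bystander: silvery open cup, 55 mm wide, 58 mm high, loose; origin at the centre of its underside.
- polish: Bystander: flat round blue tin, 66 mm wide, 26 mm high, loose; origin at the centre of its underside.
- flux: Bystander: amber bottle with a black cap, 47 mm wide, 135 mm high, loose; origin at the centre of its underside.
- sander: Bystander: wooden sanding block, 44 by 84 by 28 mm (84 along its y), loose; origin at the centre of its underside.

How it is judged:
By the outcome, as a careful person would: the job done as asked, in the order asked, and still so for the second after the job is handed in, with the robot touching nothing.
It also fails if it takes over 128 s, if anything falls off the work surface, if the arm or the gripper's body presses on something with over 40 N, if the wrist force passes 120 N, or if a joint passes its speed limit or range.

## Working session

There is one attempt and no reset: what is moved stays moved. The work goes in short steps, Python scripts to look and compute and a tool call to move; the robot and the scene stay as the last step left them, time stands still between calls to the robot, and variables do not carry over. Pictures are saved under pics/ and viewed, at most 14 in all, crops included, and the job is handed in when it is done.

Besides the shell and the picture viewer there is one more tool, called after "Emit:" by a JSON object that holds its "op" and its "data". carry_out: Moves the arm, as the interface text tells. Its arguments: {"type":"object","properties":{"commands":{"type":"array"},"newtons":{"type":"number"}},"required":["commands"]}

```bash
mkdir -p pics
cat > h.py <<'E'
import numpy as np, cv2
from scipy.optimize import least_squares
from scipy.spatial.transform import Rotation as R
from cell import robot
def shot(name):
    s=robot.observe(); p=robot.read_camera(name); p['name']=name
    if 'view' in p: V=np.array(p['view'])
    else:
        T=np.eye(4); T[:3,:3]=R.from_euler('xyz',s['tool_rot']).as_matrix() ; T[:3,3]=s['tool_pos']
        V=np.linalg.inv(T@np.array(p['T_tool_cam']))
    p['V']=V; return p
def save(p,fn): cv2.imwrite('pics/'+fn,cv2.cvtColor(p['pixels'],cv2.COLOR_RGB2BGR))
def ray(p,at):
    d=np.array([(at[0]-p['cx'])/p['fx'],-(at[1]-p['cy'])/p['fy'],-1.])
    W=np.linalg.inv(p['V']); return W[:3,3],W[:3,:3]@d
def on_z(p,at,z):
    o,d=ray(p,at); return o+d*(z-o[2])/d[2]
def proj(p,X):
    c=p['V']@np.append(X,1); return np.array([p['cx']+p['fx']*c[0]/-c[2],p['cy']-p['fy']*c[1]/-c[2]])
Z=dict(tin_lower_mid=.034,tin_upper_mid=.033,cover_mid=.021,lid_button_mid=.010,lid_knob_mid=.0155,cup_tinned=0,polish=0,flux=0,sander=0)
E
python3 - <<'E'
from h import *
s=robot.observe(); print(s['tool_pos'],s['tool_rot'],s['opening'],s['time'])
for n in('top','scene'):
    p=shot(n); save(p,n+'0.png'); print(n,[k for k in p], np.linalg.inv(p['V'])[:3,3].round(3))
    for k,z in Z.items():
        r=robot.tip_of(p,k)
        print(k,[(np.round(q['at'],1).tolist(),round(q['p'],2),on_z(p,q['at'],z)[:2].round(4).tolist()) for q in r[:2]])
E
```

```text
[ 0.20955953 -0.48095974  0.24305877] [-3.14009257e+00 -2.05489335e-04  4.10800581e-01] 0.09172182139280706 0.0
top ['pixels', 'fx', 'fy', 'cx', 'cy', 'view', 'shot', 'name', 'V'] [ 0.329 -0.037  1.469]
tin_lower_mid [([167.7, 243.5], 0.78, [0.4163, 0.1918])]
tin_upper_mid [([131.1, 266.5], 0.79, [0.3449, 0.2994])]
cover_mid [([284.6, 171.6], 0.6, [0.6518, -0.1666]), ([261.6, 143.0], 0.42, [0.7443, -0.0921])]
lid_button_mid [([207.2, 210.9], 0.74, [0.5223, 0.0763]), ([363.0, 213.3], 0.5, [0.5241, -0.4178])]
lid_knob_mid [([325.6, 195.1], 0.44, [0.5794, -0.2981])]
cup_tinned [([240.5, 185.5], 0.81, [0.6079, -0.0269])]
polish [([207.8, 167.3], 0.66, [0.6654, 0.0796])]
flux [([256.5, 144.3], 0.69, [0.7455, -0.0763])]
sander [([360.2, 211.0], 0.97, [0.5327, -0.4116])]
scene ['pixels', 'fx', 'fy', 'cx', 'cy', 'view', 'shot', 'name', 'V'] [-0.196  0.839  1.107]
tin_lower_mid [([242.8, 247.0], 0.89, [0.4276, 0.1764])]
tin_upper_mid [([233.5, 294.9], 0.8, [0.334, 0.3136])]
cover_mid [([264.4, 160.5], 0.59, [0.651, -0.1777])]
lid_button_mid [([242.1, 219.9], 0.5, [0.5186, 0.0817])]
lid_knob_mid []
cup_tinned [([242.7, 194.9], 0.79, [0.602, -0.0109])]
polish [([208.9, 205.4], 0.61, [0.6497, 0.1001]), ([232.4, 293.3], 0.51, [0.3561, 0.2957])]
flux [([229.7, 163.5], 0.85, [0.7483, -0.0998])]
sander [([329.7, 149.2], 0.45, [0.5305, -0.4137]), ([243.8, 192.4], 0.16, [0.6076, -0.0224])]
```

Run:
```python
import cv2
a=cv2.imread('pics/top0.png')[110:310,90:400]; cv2.imwrite('pics/a.png',cv2.resize(a,None,fx=2.5,fy=2.5,interpolation=2))
```

```text
(no output)
```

View pics/a.png

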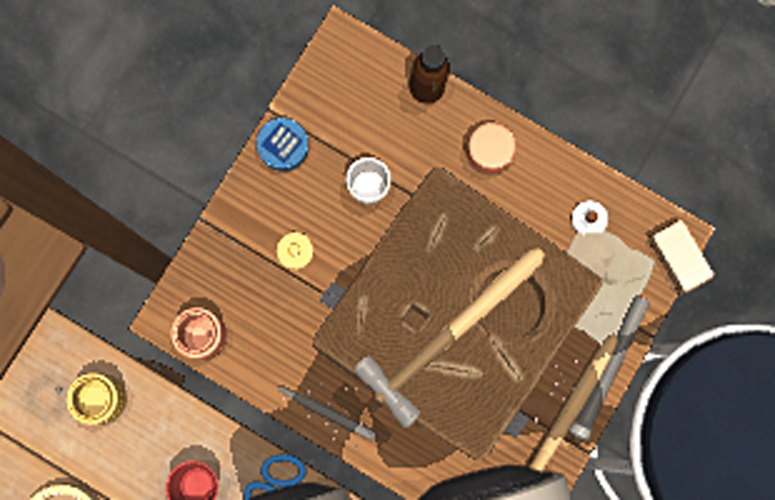

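View pics/scene0.png

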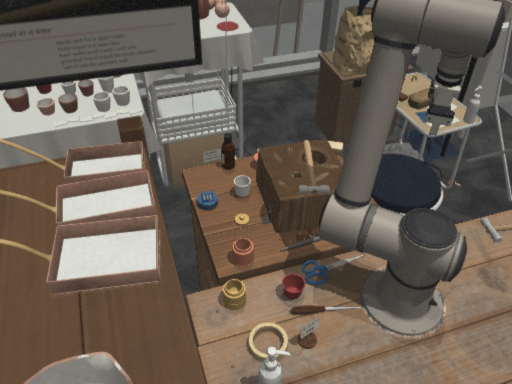

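The top view shows the copper tin (168,243), lids (207,211) and (326,195), cover (285,172) on a separate small table, with a tall block in the middle. The brass tin (131,267) is on the robot's own bench. The small table's height may not be 0, so I'll triangulate.

```bash
cat >> h.py <<'E'
def tri(rays):
    A=np.zeros((3,3));b=np.zeros(3)
    for o,d in rays:
        d=d/np.linalg.norm(d);P=np.eye(3)-np.outer(d,d);A+=P;b+=P@o
    X=np.linalg.solve(A,b)
    return X,[float(np.linalg.norm(np.cross(X-o,d/np.linalg.norm(d)))) for o,d in rays]
E
python3 - <<'E'
from h import *
a=shot('top');b=shot('scene')
for k,z in Z.items():
    r=robot.tip_of(a,k);q=robot.tip_of(b,k)
    if r and q:
        X,e=tri([ray(a,r[0]['at']),ray(b,q[0]['at'])]); print(k,X.round(3),'base z',round(X[2]-z,3),np.round(e,4))
w=shot('wrist'); print(np.array(w['T_tool_cam']).round(3),w['fx'])
# block top corners by hand: top-view crop px
for z in(0,.1,.2): print(z,[on_z(a,(90+u/2.5,110+v/2.5),z)[:2].round(3).tolist() for u,v in((437,168),(605,283),(480,460),(315,340),(333,5),(714,230),(130,328))])
E
```

```text
tin_lower_mid [0.42  0.182 0.032] base z -0.002 [0.0009 0.0009]
tin_upper_mid [0.34  0.309 0.025] base z -0.008 [0.0016 0.0016]
cover_mid [ 0.661 -0.179  0.014] base z -0.007 [0.001 0.001]
cup_tinned [ 0.603 -0.018 -0.001] base z -0.001 [0.0037 0.0037]
polish [ 0.66   0.089 -0.013] base z -0.013 [0.0015 0.0015]
flux [ 0.748 -0.099 -0.01 ] base z -0.01 [0.0009 0.0009]
sander [ 0.526 -0.425 -0.005] base z -0.005 [0.0004 0.0004]
[[ 0.     0.958  0.287  0.078]
 [ 1.    -0.     0.    -0.001]
 [ 0.001  0.287 -0.958 -0.141]
 [ 0.     0.     0.     1.   ]] 311.57618030291155
0 [[0.637, -0.105], [0.492, -0.32], [0.269, -0.162], [0.413, 0.046], [0.853, 0.035], [0.563, -0.462], [0.424, 0.278]]
0.1 [[0.616, -0.1], [0.481, -0.301], [0.273, -0.154], [0.407, 0.04], [0.817, 0.03], [0.547, -0.433], [0.418, 0.256]]
0.2 [[0.595, -0.095], [0.47, -0.282], [0.277, -0.145], [0.402, 0.035], [0.782, 0.025], [0.531, -0.404], [0.411, 0.235]]
```

Run:
```python
import cv2
a=cv2.imread('pics/scene0.png')[120:300,180:380]; cv2.imwrite('pics/b.png',cv2.resize(a,None,fx=3.3,fy=3.3,interpolation=2))
```

```text
(no output)
```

View pics/b.png

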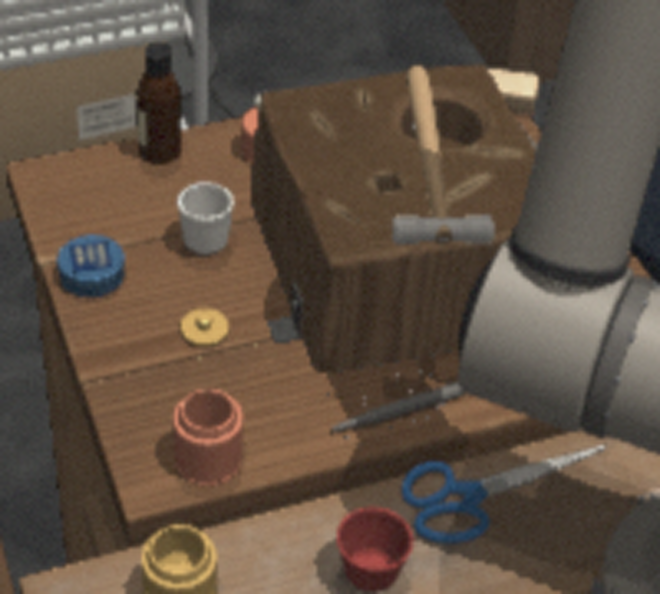

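The block's top corners in the scene view are D (280,197), A (259,148) and B (328,141), so it is tall. Next I'll triangulate them against the top view.

Run:
```python
from h import *
a=shot('top');b=shot('scene')
for n,t,s in(('D',(315,340),(330,255)),('A',(437,168),(262,93)),('B',(605,283),(487,68))):
    X,e=tri([ray(a,(90+t[0]/2.5,110+t[1]/2.5)),ray(b,(180+s[0]/3.3,120+s[1]/3.3))]); print(n,X.round(3),np.round(e,3))
```

```text
D [0.406 0.038 0.15 ] [0.002 0.002]
A [ 0.607 -0.098  0.146] [0. 0.]
B [ 0.476 -0.295  0.134] [0.001 0.001]
```

```bash
cat >> h.py <<'E'
import json
def tool(): 
    s=robot.observe(); return np.array(s['tool_pos']),R.from_euler('xyz',s['tool_rot']).as_matrix(),s
def delta(X,yaw=None,start=None):
    "turn first, then tool shift to world X; per-row rounding left to me"
    p,M,s=tool(); y=np.arctan2(M[1,0],M[0,0])
    if start is not None: p=np.array(start[:3]); y=start[3]
    yaw=y if yaw is None else yaw
    t=-(yaw-y); c,n=np.cos(yaw),np.sin(yaw); d=np.array(X)-p
    v=[d[0]*c+d[1]*n,d[0]*n-d[1]*c,-d[2]]
    print('turn',round(t,3),'shift',np.round(v,4).tolist(),'yaw',round(y,4),'z',round(p[2],4),'tilt',round(float(np.degrees(np.arccos(-M[2,2]))),2))
E
python3 -c "
from h import *
delta([.515,.072,.21],.977)
print(robot.observe()['opening'])"
```

```text
turn -0.566 shift [0.6294, -0.0565, 0.0337] yaw 0.4108 z 0.2437 tilt 0.0
0.09201230672122307
```

Emit:
{"op": "carry_out", "data": {"commands": [[[0,0,-0.01],-0.1415,1],[[0,0,-0.01],-0.1415,1],[[0,0,-0.01],-0.1415,1],[[0,0,-0.01],-0.1415,1],[[0.045,-0.004,0],0,1],[[0.045,-0.004,0],0,1],[[0.045,-0.004,0],0,1],[[0.045,-0.004,0],0,1],[[0.045,-0.004,0],0,1],[[0.045,-0.004,0],0,1],[[0.045,-0.004,0],0,1],[[0.045,-0.004,0],0,1],[[0.045,-0.004,0],0,1],[[0.045,-0.004,0],0,1],[[0.045,-0.004,0],0,1],[[0.045,-0.004,0],0,1],[[0.045,-0.004,0],0,1],[[0.045,-0.004,0],0,1],[[0,0,0.037],0,0.5],[[0,0,0.037],0,0.4]], "newtons": 15}}

```text
time: 4.65
tool_pos: [0.5161, 0.0728, 0.2089]
tool_rot: [3.141, -0.0, 0.978]
contact_force: [0.6, -0.0, -0.7]
opening: 0.0764
grip_force: 0.0
```

```bash
cat >> h.py <<'E'
def look(k,z,fn=None):
    w=shot('wrist'); 
    if fn: save(w,fn)
    for q in robot.tip_of(w,k)[:2]:
        print(k,np.round(q['at'],1).tolist(),round(q['p'],2),on_z(w,q['at'],z).round(4).tolist())
    return w
E
python3 -c "
from h import *
s=robot.observe();print(s['tool_pos'],s['opening'],s['time'],s['contact_force'])
look('lid_button_mid',.01,'w1.png');look('lid_knob_mid',.0155);look('tin_lower_mid',.034)
"
```

```text
[0.51613756 0.07282456 0.20886857] 0.07640044925281933 4.65 [ 0.60145843 -0.04676807 -0.67351144]
lid_button_mid [259.7, 164.1] 0.77 [0.528, 0.0798, 0.01]
tin_lower_mid [108.3, 139.4] 0.97 [0.4173, 0.1895, 0.034]
```

View pics/w1.png

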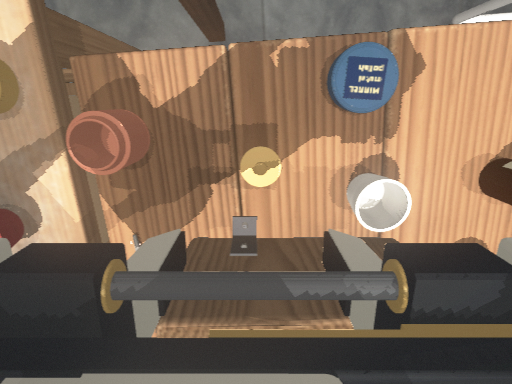

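The lid shows at (261,167), matching the network, and the copper tin mouth is at about (100,143). I'll descend partway over the lid and measure once more.

```bash
python3 -c "
from h import *
delta([.528,.0798,.1])"
```

```text
turn -0.0 shift [0.0127, 0.0048, 0.1115] yaw 0.9766 z 0.2115 tilt 0.18
```

Emit:
{"op": "carry_out", "data": {"commands": [[[0.006,0.002,0.04],0,0.42],[[0.006,0.003,0.04],0,0.42],[[0,0,0.03],0,0.42],[[0,0,0],0,0.42]]}}

```text
time: 5.45
tool_pos: [0.5263, 0.0791, 0.0993]
tool_rot: [-3.14, 0.001, 0.976]
contact_force: [-0.8, -0.8, 0.1]
opening: 0.0384
grip_force: 0.0
```

Run:
```python
from h import *
w=look('lid_button_mid',.01,'w2.png')
c=w['pixels'].astype(int)
m=((c[...,0]-c[...,2])>90)&(c[...,0]>170); 
n,l,st,ce=cv2.connectedComponentsWithStats(m.astype(np.uint8))
for i in range(1,n):
    if st[i,4]>300: print(st[i],ce[i].round(1),on_z(w,ce[i],.0085).round(4))
delta([.528,.0798,.0275])
```

```text
lid_button_mid [254.9, 209.1] 0.56 [0.5252, 0.0773, 0.01]
[  433     7    79   264 11969] [482.9 129. ] [0.6974 0.0352 0.0085]
[ 142   36   60   53 1944] [171.1  56.8] [0.5391 0.2007 0.0085]
[   0  136  115  135 4358] [ 54.9 220.7] [0.3872 0.158  0.0085]
[ 230  186  167   85 7043] [307.7 225. ] [0.5525 0.0421 0.0085]
[449 300  35  35 604] [468.8 312.9] [ 0.6264 -0.1076  0.0085]
turn -0.0 shift [0.0006, -0.0003, 0.074] yaw 0.9766 z 0.1015 tilt 0.16
```

View pics/w2.png

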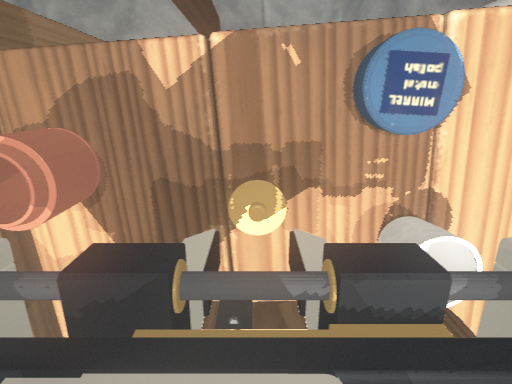

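Lid disc is centred at about (258,208), between the fingers. Grasping.

Emit:
{"op": "carry_out", "data": {"commands": [[[-0.0015,0,0.04],0,0.42],[[0,0,0.02],0,0.42],[[0,0,0.012],0,0.42],[[0,0,0],0,0],[[0,0,0],0,0],[[0,0,0],0,0],[[0,0,0],0,0],[[0,0,0],0,0],[[0,0,-0.03],0,0],[[0,0,-0.05],0,0],[[0,0,-0.06],0,0],[[0,0,0],0,0]], "newtons": 20}}

```text
time: 7.05
tool_pos: [0.5284, 0.0781, 0.1724]
tool_rot: [3.133, -0.005, 0.977]
contact_force: [0.2, 0.9, -1.5]
opening: 0.0127
grip_force: 20.0
```

Run:
```python
from h import *
s=robot.observe(); print(s['opening'],s['grip_force'],s['tool_pos'])
w=look('lid_button_mid',.15); look('tin_lower_mid',.034,'w3.png')
t=s['tool_pos']; r=robot.tip_of(w,'lid_button_mid')
print('TCP proj',proj(w,t), 'expected lid mid', proj(w,np.array(t)-[0,0,.018]))
```

```text
0.012670417934635369 19.998890161514282 [0.52842007 0.07810988 0.1724106 ]
lid_button_mid [252.0, 248.2] 0.81 [0.526, 0.0771, 0.15]
tin_lower_mid [82.7, 153.5] 0.58 [0.4189, 0.1918, 0.034]
TCP proj [254.95901314 264.00226999] expected lid mid [254.61164829 248.11862026]
```

View pics/w3.png

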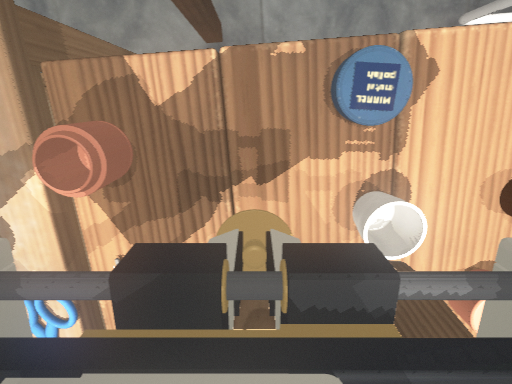

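Lid held and centred; the tin mouth shows at about (75,165). Moving above the tin for a close look.

```bash
python3 -c "
from h import *
delta([.418,.190,.16])"
```

```text
turn -0.0 shift [0.033, -0.1513, 0.006] yaw 0.9768 z 0.166 tilt 0.2
```

Emit:
{"op": "carry_out", "data": {"commands": [[[0.008,-0.038,0],0,0],[[0.008,-0.038,0],0,0],[[0.008,-0.038,0],0,0],[[0.009,-0.037,0],0,0],[[0,0,0],0,0],[[0,0,0],0,0]]}}

```text
time: 8.05
tool_pos: [0.4194, 0.1896, 0.1671]
tool_rot: [-3.141, 0.001, 0.977]
contact_force: [0.5, 0.5, -0.1]
opening: 0.0129
grip_force: 20.0
```

```bash
cat >> h.py <<'E'
def both(k,z,fn=None):
    "wrist + top + scene combined estimate of a thing at known height"
    out=[]
    for n in('wrist','top','scene'):
        p=shot(n)
        if fn and n=='wrist': save(p,fn)
        r=robot.tip_of(p,k)
        if r: print(n,np.round(r[0]['at'],1),round(r[0]['p'],2),on_z(p,r[0]['at'],z)[:2].round(4))
E
python3 -c "
from h import *
s=robot.observe();print(s['tool_pos'])
both('tin_lower_mid',.034,'w4.png');s=robot.observe();print(s['tool_pos']);delta([.418,.19,.09])"
```

```text
[0.41943078 0.18958927 0.16705325]
wrist [252.5 193.9] 0.94 [0.4163 0.1885]
top [169.  242.7] 0.7 [0.4188 0.188 ]
scene [243.2 250.1] 0.8 [0.4188 0.1841]
[0.41962675 0.18932331 0.16750874]
turn -0.0 shift [-0.0004, -0.0017, 0.0775] yaw 0.9757 z 0.1675 tilt 0.02
```

View pics/w4.png

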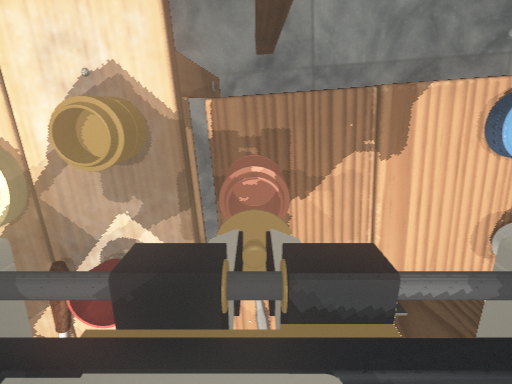

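Tin rim (220–289) and lid (217–291) are aligned in columns. Inserting.

Emit:
{"op": "carry_out", "data": {"commands": [[[-0.0015,-0.0005,0.03],0,0],[[0,0,0.025],0,0],[[0,0,0.012],0,0],[[0,0,0.006],0,0],[[0,0,0.004],0,0],[[0,0,0],0,0]]}}

```text
time: 9.1
tool_pos: [0.4182, 0.189, 0.091]
tool_rot: [3.141, -0.0, 0.977]
contact_force: [-1.1, 0.4, -0.6]
opening: 0.0126
grip_force: 20.0
```

```bash
python3 -c "
from h import *
s=robot.observe();print(s['tool_pos'],s['contact_force'],s['torque'],s['opening'])"
```

```text
[0.41824848 0.18896288 0.09099233] [-1.06276762  0.35765541 -0.64409419] [ 0.05219268 -0.07310293  0.04369087] 0.01257127639246575
```

Emit:
{"op": "carry_out", "data": {"commands": [[[0,0,0.001],0,0],[[0,0,0],0,0.25],[[0,0,0],0,0.35],[[0,0,0],0,0.35],[[0,0,-0.03],0,0.35],[[0,0,-0.06],0,1],[[0,0,-0.05],0,1],[[0,0,0],0,1]]}}

```text
time: 10.1
tool_pos: [0.4199, 0.1895, 0.2333]
tool_rot: [3.136, -0.006, 0.977]
contact_force: [-0.5, 0.1, -0.2]
opening: 0.0571
grip_force: 0.0
```

```bash
python3 -c "
from h import *
w=look('tin_upper_mid',.033,'w5.png');look('lid_button_mid',.072);look('tin_lower_mid',.034)
delta([.345,.302,.23])
import cv2
b=shot('top');
r=robot.tip_of(b,'tin_upper_mid')[0];print(on_z(b,r['at'],.033))
cv2.imwrite('pics/w5.png',cv2.cvtColor(w['pixels'],cv2.COLOR_RGB2BGR)[:260,:420])"
```

```text
tin_upper_mid [132.0, 125.5] 0.95 [0.343, 0.3081, 0.033]
lid_button_mid [251.9, 185.7] 0.8 [0.4148, 0.1892, 0.072]
turn -0.0 shift [0.0534, -0.1233, -0.0017] yaw 0.9767 z 0.2283 tilt 0.18
[0.33265925 0.31462799 0.033     ]
```

View pics/w5.png

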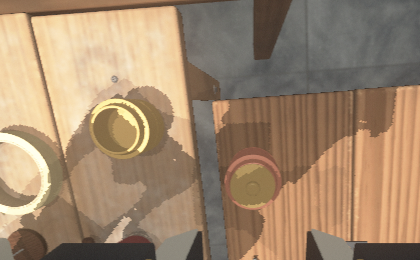

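Lid is seated flat in the copper tin at (252,187), and the brass tin shows at (120,128). I'll check the bench clutter near the brass tin before setting the grasp angle.

Run:
```python
from h import *
b=shot('scene');t=shot('top')
for n,p in(('disp base',(270,382)),('ring',(268,340)),('red',(292,290))): print(n,on_z(b,p,0).round(3))
s=b['pixels'][240:384,180:340]; u=t['pixels'][230:384,60:230]
A=cv2.resize(s,(500,450));B=cv2.resize(u,(300,272)); C=np.zeros((450,800,3),np.uint8);C[:,:500]=A;C[:272,500:]=B
cv2.imwrite('pics/c.png',C[...,::-1])
delta([.343,.308,.15],.977)
```

```text
disp base [0.118 0.417 0.   ]
ring [0.192 0.337 0.   ]
red [0.241 0.177 0.   ]
turn -0.0 shift [0.0569, -0.1287, 0.0791] yaw 0.9768 z 0.2291 tilt 0.08
```

View pics/c.png

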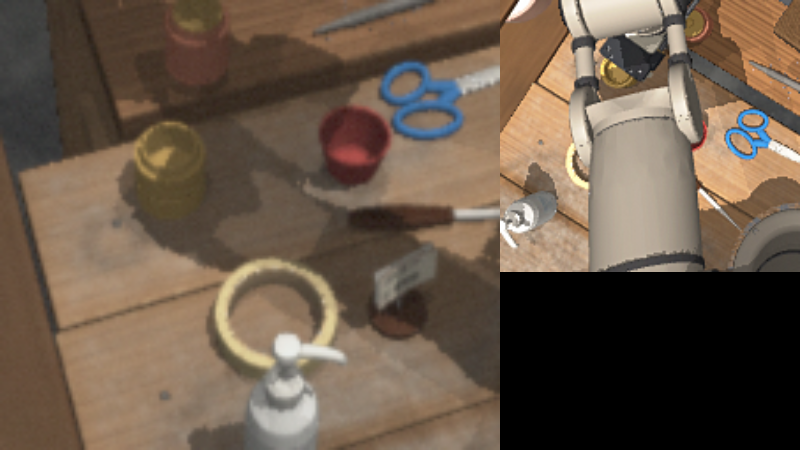

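Clutter is clear of the grasp: ring 0.15 m away, dispenser farther.

Emit:
{"op": "carry_out", "data": {"commands": [[[0.014,-0.032,0],0,0.95],[[0.014,-0.032,0],0,0.95],[[0.014,-0.032,0],0,0.95],[[0.014,-0.032,0.02],0,0.95],[[0,0,0.03],0,0.95],[[0,0,0.03],0,0.95],[[0,0,0],0,0.95]]}}

```text
time: 11.48
tool_pos: [0.342, 0.3062, 0.1479]
tool_rot: [-3.14, 0.005, 0.977]
contact_force: [-0.0, 0.5, -0.4]
opening: 0.0873
grip_force: 0.0
```

```bash
python3 -c "
from h import *
s=robot.observe();print(s['tool_pos'],s['opening'],s['time'])
w=look('tin_upper_mid',.033)
r=robot.tip_of(w,'tin_upper_mid')[0]; p=on_z(w,r['at'],.033); delta([p[0],p[1],.042])
print(robot.observe()['tool_pos'])"
```

```text
[0.34196012 0.30624592 0.14793927] 0.08726149994338579 11.475
tin_upper_mid [249.1, 195.4] 0.7 [0.3384, 0.3098, 0.033]
turn -0.0 shift [-0.001, -0.006, 0.1087] yaw 0.9766 z 0.1507 tilt 0.09
[0.34391764 0.307262   0.15069784]
```

Emit:
{"op": "carry_out", "data": {"commands": [[[0,-0.004,0.04],0,0.95],[[0,0,0.04],0,0.95],[[0,0,0.027],0,0.95],[[0,0,0],0,0.3],[[0,0,0],0,0.3],[[0,0,0],0,0.3],[[0,0,0],0,0.3],[[0,0,0],0,0.3],[[0,0,0],0,0.3]], "newtons": 25}}

```text
time: 12.75
tool_pos: [0.3406, 0.3098, 0.0441]
tool_rot: [3.141, -0.003, 0.977]
contact_force: [-0.7, 2.1, 6.4]
opening: 0.0594
grip_force: 25.0
```

Emit:
{"op": "carry_out", "data": {"commands": [[[0,0,-0.02],0,0.3],[[0,0,-0.04],0,0.3],[[0,0,-0.05],0,0.3],[[0,0,-0.02],0,0.3],[[0,0,0],0,0.3]]}}

```text
time: 13.38
tool_pos: [0.3406, 0.3096, 0.1743]
tool_rot: [3.14, -0.004, 0.977]
contact_force: [-0.5, 0.6, -3.3]
opening: 0.0595
grip_force: 25.0
```

```bash
python3 -c "
from h import *
s=robot.observe();t=np.array(s['tool_pos']);print(t,s['opening'],s['contact_force'])
w=look('tin_upper_mid',t[2]-.01,'w6.png');print('exp',proj(w,t-[0,0,.01]))
look('lid_button_mid',.072);look('tin_lower_mid',.034)
delta([.4182,.189,.17])"
```

```text
[0.34055277 0.30955402 0.17427587] 0.059468800700179625 [-0.51589182  0.61507145 -3.25763859]
tin_upper_mid [256.4, 255.6] 0.96 [0.3409, 0.3087, 0.1643]
exp [254.874777   254.74209685]
tin_lower_mid [391.0, 246.6] 0.96 [0.4176, 0.1855, 0.034]
turn -0.0 shift [-0.0552, 0.1323, 0.0015] yaw 0.9767 z 0.1715 tilt 0.14
```

View pics/w6.png

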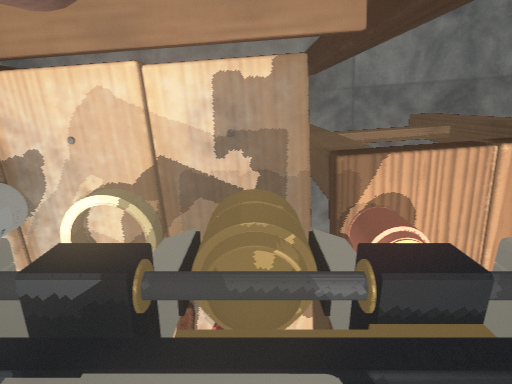

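Brass tin held upright and centred (col 256). Moving over the copper tin.

Emit:
{"op": "carry_out", "data": {"commands": [[[-0.014,0.033,0],0,0.3],[[-0.014,0.033,0],0,0.3],[[-0.014,0.033,0],0,0.3],[[-0.013,0.033,0],0,0.3],[[0,0,0],0,0.3],[[0,0,0],0,0.3]]}}

```text
time: 14.42
tool_pos: [0.418, 0.1898, 0.1721]
tool_rot: [-3.14, 0.001, 0.976]
contact_force: [-0.3, 0.2, -2.9]
opening: 0.06
grip_force: 25.0
```

```bash
python3 -c "
from h import *
s=robot.observe();t=np.array(s['tool_pos']);print(t,s['opening'],s['contact_force'])
w=look('tin_lower_mid',.034);b=look('tin_upper_mid',t[2]-.01)
for n in('top','scene'):
    p=shot(n)
    a,b=robot.tip_of(p,'tin_lower_mid'),robot.tip_of(p,'tin_upper_mid')
    if a: print(n,'low',on_z(p,a[0]['at'],.034),a[0]['p'])
    if b: print(n,'up',on_z(p,b[0]['at'],t[2]-.01),b[0]['p'])
delta([.4182,.189,.101])"
```

```text
[0.41803637 0.18980815 0.17207497] 0.05997446300345076 [-0.32477256  0.21251766 -2.91083211]
tin_upper_mid [257.8, 257.9] 0.83 [0.418, 0.1877, 0.1621]
top low [0.41452655 0.18687999 0.034     ] 0.64
top up [0.41845319 0.19160439 0.16207497] 0.54
scene low [0.42269681 0.17396233 0.034     ] 0.84
scene up [0.40818394 0.19298982 0.16207497] 0.49
turn -0.0 shift [-0.0009, 0.0003, 0.0717] yaw 0.9772 z 0.1727 tilt 0.01
```

Emit:
{"op": "carry_out", "data": {"commands": [[[0,0,0.03],0,0.3],[[0,0,0.02],0,0.3],[[0,0,0.01],0,0.3],[[0,0,0.004],0,0.3],[[0,0,0],0,0.3]]}}

```text
time: 15.55
tool_pos: [0.4188, 0.1898, 0.109]
tool_rot: [3.141, -0.0, 0.977]
contact_force: [-0.1, -0.4, -4.0]
opening: 0.0594
grip_force: 25.0
```

Emit:
{"op": "carry_out", "data": {"commands": [[[0,0,0.003],0,0.3],[[0,0,0.003],0,0.3],[[0,0,0.002],0,0.3],[[0,0,0],0,0.3]]}}

```text
time: 16.05
tool_pos: [0.4187, 0.1898, 0.1021]
tool_rot: [3.141, -0.001, 0.977]
contact_force: [-4.2, -1.6, 12.0]
opening: 0.0594
grip_force: 25.0
```

Contact at the expected seated height. Releasing and checking.

Emit:
{"op": "carry_out", "data": {"commands": [[[0,0,-0.001],0,0.6],[[0,0,0],0,0.85],[[0,0,0],0,0.9],[[0,0,0],0,0.9],[[0,0,0],0,0.9],[[0,0,-0.03],0,0.9],[[0,0,-0.06],0,0.9],[[0,0,-0.06],0,0.9],[[0,0,0],0,0.9]]}}

```text
time: 17.18
tool_pos: [0.4207, 0.1904, 0.2561]
tool_rot: [3.135, -0.008, 0.977]
contact_force: [-0.4, -0.2, -1.6]
opening: 0.0827
grip_force: 0.0
```

Run:
```python
from h import *
s=robot.observe();print(s['tool_pos'],s['opening'],s['time'])
w=look('tin_upper_mid',.091); b=shot('scene')
A=cv2.resize(w['pixels'],(512,384));B=cv2.resize(b['pixels'][200:280,215:275],None,fx=4.8,fy=4.8)
C=np.zeros((400,800,3),np.uint8);C[:384,:512]=A;C[:384,512:]=B[:384,:288]
cv2.imwrite('pics/d.png',C[...,::-1])
t=shot('top'); r=robot.tip_of(t,'lid_knob_mid'); print([(q['at'],q['p']) for q in r],[on_z(t,q['at'],.0155).round(4) for q in r])
```

```text
[0.4207393  0.19039105 0.25613406] 0.0826652434334973 17.175
[([327.5, 193.4], 0.5)] [array([ 0.585 , -0.3042,  0.0155])]
```

View pics/d.png

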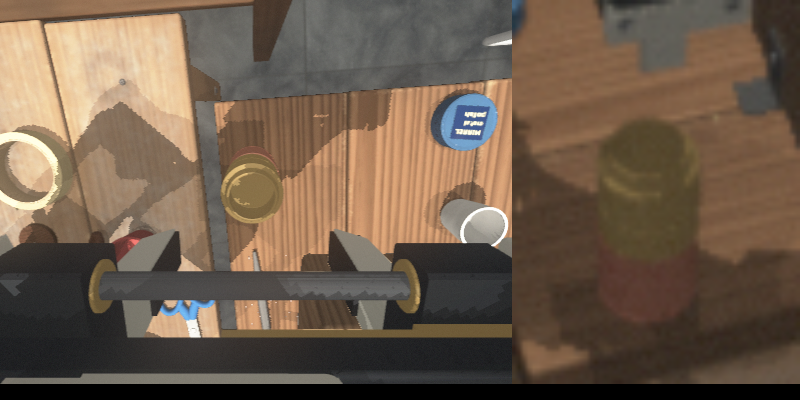

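Both lid and brass tin are stacked squarely (mouth at (250,193)). Next is the knob lid beyond the block.

```bash
python3 -c "
from h import *
delta([.57,-.295,.25],-.59)"
```

```text
turn 1.567 shift [0.3961, 0.3179, 0.0001] yaw 0.9767 z 0.2501 tilt 0.19
```

Emit:
{"op": "carry_out", "data": {"commands": [[[0,0,0],0.174,0.5],[[0,0,0],0.174,0.42],[[0,0,0],0.174,0.42],[[0,0,0],0.174,0.42],[[0,0,0],0.174,0.42],[[0,0,0],0.174,0.42],[[0,0,0],0.174,0.42],[[0,0,0],0.174,0.42],[[0,0,0],0.174,0.42],[[0,0,0],0,0.42]], "newtons": 20}}

```text
time: 18.68
tool_pos: [0.4181, 0.1896, 0.2504]
tool_rot: [3.14, 0.002, -0.588]
contact_force: [0.6, 0.1, -0.3]
opening: 0.0386
grip_force: 0.0
```

```bash
python3 -c "
from h import *
delta([.57,-.295,.25])"
```

```text
turn -0.0 shift [0.3951, 0.319, 0.0004] yaw -0.5877 z 0.2504 tilt 0.15
```

Emit:
{"op": "carry_out", "data": {"commands": [[[0.033,0.0265,0],0,0.42],[[0.033,0.0265,0],0,0.42],[[0.033,0.0265,0],0,0.42],[[0.033,0.0265,0],0,0.42],[[0.033,0.0265,0],0,0.42],[[0.033,0.0265,0],0,0.42],[[0.033,0.0265,0],0,0.42],[[0.033,0.0265,0],0,0.42],[[0.033,0.0265,0],0,0.42],[[0.033,0.0265,0],0,0.42],[[0.033,0.0265,0],0,0.42],[[0.033,0.0265,0],0,0.42],[[0,0,0.04],0,0.42],[[0,0,0.04],0,0.42],[[0,0,0],0,0.42]]}}

```text
time: 20.55
tool_pos: [0.5691, -0.2936, 0.1674]
tool_rot: [-3.142, 0.009, -0.586]
contact_force: [-0.4, -0.0, 1.2]
opening: 0.0385
grip_force: 0.0
```

```bash
python3 -c "
from h import *
w=look('lid_knob_mid',.0155,'w7.png')
s=robot.observe();print(s['tool_pos'])
r=robot.tip_of(w,'lid_knob_mid')[0]; p=on_z(w,r['at'],.0155); delta([p[0],p[1],.0335])
look('cover_mid',.021)"
```

```text
lid_knob_mid [258.1, 177.6] 0.72 [0.5719, -0.2986, 0.0155]
[ 0.57138529 -0.29484493  0.17228348]
turn -0.0 shift [0.0019, 0.0029, 0.1399] yaw -0.5876 z 0.1734 tilt 0.15
cover_mid [98.5, 179.1] 0.86 [0.6605, -0.1715, 0.021]
```

View pics/w7.png

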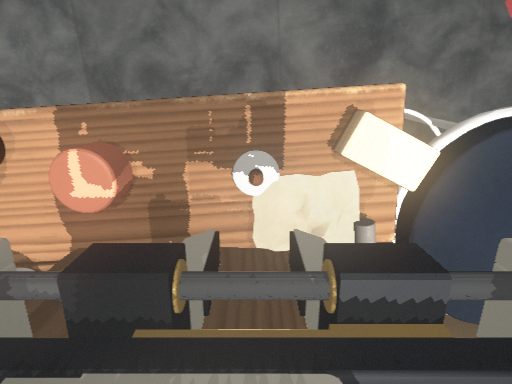

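The lid's flange is centred at (256,173) with its knob at (256,178). The cover is at (90,178), the sander at (387,150).

```bash
python3 -c "
from h import *
w=shot('wrist')
p=on_z(w,(256.5,173),.0085);print(p);delta([p[0],p[1],.0335])"
```

```text
[ 0.57837701 -0.30088775  0.0085    ]
turn -0.0 shift [0.0087, 0.0012, 0.1402] yaw -0.5884 z 0.1737 tilt 0.19
```

Emit:
{"op": "carry_out", "data": {"commands": [[[0.005,0.001,0.04],0,0.42],[[0,0,0.032],0,0.42],[[0,0,0],0,0.42]]}}

```text
time: 21.22
tool_pos: [0.5737, -0.2976, 0.0983]
tool_rot: [3.142, 0.004, -0.589]
contact_force: [-0.0, 0.3, 0.2]
opening: 0.0384
grip_force: 0.0
```

Run:
```python
from h import *
w=look('lid_knob_mid',.0155)
c=w['pixels'].astype(int)[120:250,190:330]
m=((c.max(2)-c.min(2))<25)&(c.min(2)>110)
n,l,st,ce=cv2.connectedComponentsWithStats(m.astype(np.uint8))
for i in range(1,n):
    if st[i,4]>150: print(st[i],ce[i].round(1)+[190,120], on_z(w,[190+st[i,0]+st[i,2]/2,120+st[i,1]+st[i,3]/2],.0085).round(4))
t=robot.observe()['tool_pos'];print(t)
print('proj axis z.0085/.0155/.031',[proj(w,[t[0],t[1],z]).round(1) for z in(.0085,.0155,.031)])
delta([.575,-.3,.0335])
cv2.imwrite('pics/e.png',cv2.resize(w['pixels'][120:250,170:350],None,fx=4,fy=4)[...,::-1])
```

```text
lid_knob_mid [257.7, 205.0] 0.92 [0.5741, -0.2998, 0.0155]
[  36   53   59   56 2094] [254.  198.7] [ 0.5758 -0.2989  0.0085]
[  0 109  24  21 358] [201.3 240.5] [ 0.5725 -0.2448  0.0085]
[104 109  32  21 416] [308.6 240.9] [ 0.524  -0.3174  0.0085]
[ 0.57540994 -0.29873601  0.10141728]
proj axis z.0085/.0155/.031 [array([255.6, 201.5]), array([255.6, 204.4]), array([255.7, 211.4])]
turn -0.0 shift [0.0004, 0.0013, 0.0679] yaw -0.5889 z 0.1014 tilt 0.13
```

View pics/e.png

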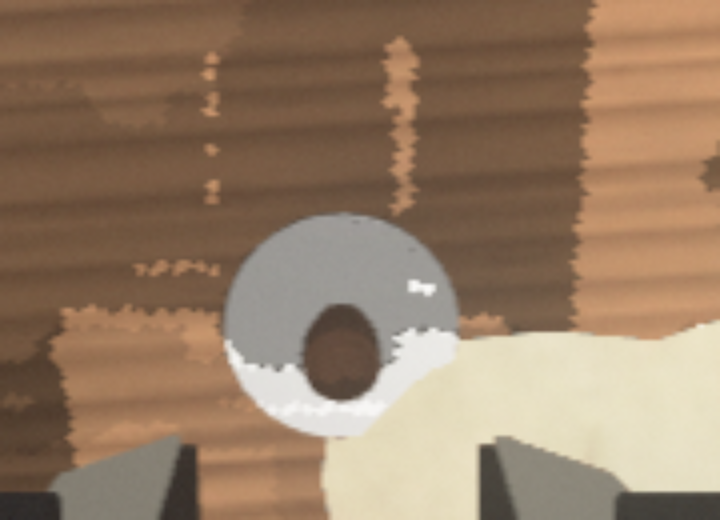

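The lid is centred between the fingers, with a rag just overlapping its right-lower edge, so I'll grip high on the knob.

Emit:
{"op": "carry_out", "data": {"commands": [[[0.001,0,0.04],0,0.33],[[0,0,0.014],0,0.33],[[0,0,0.01],0,0.33],[[0,0,0],0,0.33]]}}

```text
time: 21.82
tool_pos: [0.5757, -0.299, 0.0361]
tool_rot: [3.142, -0.0, -0.589]
contact_force: [-0.1, -1.2, -0.5]
opening: 0.0303
grip_force: 0.0
```

Emit:
{"op": "carry_out", "data": {"commands": [[[0,0,0],0,0],[[0,0,0],0,0],[[0,0,0],0,0],[[0,0,0],0,0],[[0,0,0],0,0],[[0,0,-0.02],0,0],[[0,0,-0.04],0,0],[[0,0,-0.05],0,0],[[0,0,-0.05],0,0],[[0,0,-0.05],0,0],[[0,0,-0.05],0,0],[[0,0,0],0,0]], "newtons": 20}}

```text
time: 23.32
tool_pos: [0.5767, -0.2995, 0.3003]
tool_rot: [-3.142, -0.008, -0.589]
contact_force: [-0.2, -0.1, -0.9]
opening: 0.0129
grip_force: 20.0
```

```bash
python3 -c "
from h import *
s=robot.observe();t=np.array(s['tool_pos']);print(t,s['opening'])
w=look('lid_knob_mid',t[2]-.0205);print('exp',proj(w,t-[0,0,.0205]))
delta([.4182,.189,.296])"
```

```text
[ 0.57665436 -0.29950594  0.30034927] 0.012856848179177734
lid_knob_mid [257.0, 244.6] 0.86 [0.5758, -0.2995, 0.2798]
exp [256.14957791 243.48882955]
turn -0.0 shift [-0.4015, -0.3182, -0.0009] yaw -0.5891 z 0.2951 tilt 0.05
```

Emit:
{"op": "carry_out", "data": {"commands": [[[-0.0335,-0.0265,0],0,0],[[-0.0335,-0.0265,0],0,0],[[-0.0335,-0.0265,0],0,0],[[-0.0335,-0.0265,0],0,0],[[-0.0335,-0.0265,0],0,0],[[-0.0335,-0.0265,0],0,0],[[-0.0335,-0.0265,0],0,0],[[-0.0335,-0.0265,0],0,0],[[-0.0335,-0.0265,0],0,0],[[-0.0335,-0.0265,0],0,0],[[-0.0335,-0.0265,0],0,0],[[-0.033,-0.0265,0],0,0],[[0,0,0.04],0,0],[[0,0,0],0,0],[[0,0,0],0,0]]}}

```text
time: 25.3
tool_pos: [0.4185, 0.1883, 0.2558]
tool_rot: [3.141, 0.001, -0.59]
contact_force: [-0.1, -0.4, 0.2]
opening: 0.0131
grip_force: 20.0
```

```bash
python3 -c "
from h import *
s=robot.observe();t=np.array(s['tool_pos']);print(t,s['opening'],s['qpos'])
both('tin_upper_mid',.091,'w8.png')
look('lid_knob_mid',t[2]-.0205)
delta([.4185,.1893,.154])"
```

```text
[0.41852914 0.18829034 0.25578994] 0.013099355012938319 [ 2.55633264e-01  2.10866939e-01  1.67261740e+00 -1.98778023e-04
  1.25910970e+00  2.41628952e+00]
wrist [257.7 180.9] 0.87 [0.417  0.1863]
top [166.6 245.3] 0.59 [0.4075 0.1857]
scene [240.7 239.9] 0.85 [0.4164 0.1966]
lid_knob_mid [254.8, 246.1] 0.83 [0.4175, 0.1902, 0.2353]
turn -0.0 shift [-0.0005, -0.0006, 0.1021] yaw -0.5896 z 0.2561 tilt 0.04
```

View pics/w8.png

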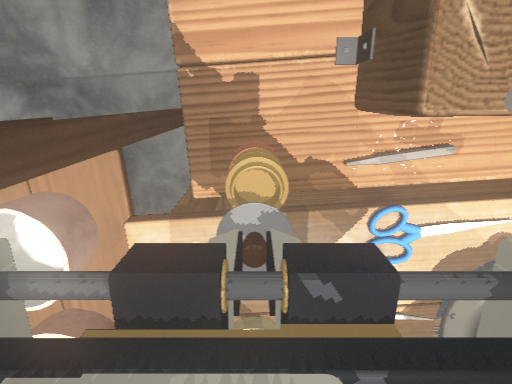

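The brass tin's rim is centred near column 257.5 and the held lid near 255, so about 2 mm to correct in +y. Lowering in.

Emit:
{"op": "carry_out", "data": {"commands": [[[0,0.0015,0.05],0,0],[[0,0,0.03],0,0],[[0,0,0.01],0,0],[[0,0,0.006],0,0],[[0,0,0.004],0,0],[[0,0,0],0,0]]}}

```text
time: 26.45
tool_pos: [0.4179, 0.1874, 0.1562]
tool_rot: [-3.141, -0.001, -0.589]
contact_force: [0.1, 0.0, -0.2]
opening: 0.0127
grip_force: 20.0
```

Emit:
{"op": "carry_out", "data": {"commands": [[[0,0,0.002],0,0],[[0,0,0.001],0,0],[[0,0,0],0,0]]}}

```text
time: 26.82
tool_pos: [0.4182, 0.1875, 0.154]
tool_rot: [-3.14, -0.002, -0.589]
contact_force: [-1.5, -0.2, 9.1]
opening: 0.0131
grip_force: 20.0
```

Seated contact at the expected height. Releasing, rising, turning for the cover.

Emit:
{"op": "carry_out", "data": {"commands": [[[0,0,-0.001],0,0.25],[[0,0,0],0,0.35],[[0,0,0],0,0.35],[[0,0,0],0,0.35],[[0,0,-0.03],0,0.35],[[0,0,-0.05],0,0.5],[[0,0,-0.04],0,0.9],[[0,0,0],-0.161,0.95],[[0,0,0],-0.161,0.95],[[0,0,0],-0.162,0.95],[[0,0,0],0,0.95]]}}

```text
time: 28.2
tool_pos: [0.4175, 0.1874, 0.2736]
tool_rot: [3.141, 0.0, -0.107]
contact_force: [-0.6, -0.2, 0.3]
opening: 0.085
grip_force: 0.0
```

```bash
python3 -c "
from h import *
s=robot.observe();print(s['tool_pos'],s['opening'])
w=look('lid_knob_mid',.1335); look('tin_upper_mid',.091); look('tin_lower_mid',.034)
t=shot('top')
for k,z in(('lid_knob_mid',.1335),('cover_mid',.021),('flux',0)):
  r=robot.tip_of(t,k)
  if r: print(k,on_z(t,r[0]['at'],z)[:2],r[0]['p'])
delta([.658,-.1715,.27])"
```

```text
[0.41750189 0.18735874 0.27359008] 0.08499558094565884
lid_knob_mid [256.4, 186.9] 0.66 [0.4184, 0.1864, 0.1335]
cover_mid [ 0.65356796 -0.17172003] 0.52
flux [ 0.74325624 -0.0939316 ] 0.69
turn -0.0 shift [0.277, 0.3315, 0.0037] yaw -0.1057 z 0.2737 tilt 0.01
```

Emit:
{"op": "carry_out", "data": {"commands": [[[0.0277,0.0332,0],0,0.95],[[0.0277,0.0332,0],0,0.95],[[0.0277,0.0332,0],0,0.95],[[0.0277,0.0332,0],0,0.95],[[0.0277,0.0332,0],0,0.95],[[0.0277,0.0332,0],0,0.95],[[0.0277,0.0332,0],0,0.95],[[0.0277,0.0332,0],0,0.95],[[0.0277,0.0332,0],0,0.95],[[0.0277,0.0332,0],0,0.95],[[0,0,0.04],0,0.95],[[0,0,0.04],0,0.95],[[0,0,0.034],0,0.95],[[0,0,0],0,0.95]]}}

```text
time: 30.45
tool_pos: [0.6565, -0.1713, 0.1564]
tool_rot: [-3.14, 0.007, -0.106]
contact_force: [0.2, 0.9, -0.6]
opening: 0.0875
grip_force: 0.0
```

Run:
```python
from h import *
w=look('cover_mid',.021); look('flux',0)
s=robot.observe();t=s['tool_pos'];print(t,s['opening'])
print('axis at .021/.042',proj(w,[t[0],t[1],.021]),proj(w,[t[0],t[1],.042]))
c=w['pixels'].astype(int)
hsv=cv2.cvtColor(w['pixels'],cv2.COLOR_RGB2HSV)
r=robot.tip_of(w,'cover_mid')[0]; p=on_z(w,r['at'],.021); delta([p[0],p[1],.034])
print(hsv[150:230:8,255].tolist())
```

```text
cover_mid [253.1, 183.8] 0.75 [0.6612, -0.1694, 0.021]
flux [150.9, 96.3] 0.81 [0.7507, -0.0846, 0.0]
[ 0.65918935 -0.17223475  0.16199664] 0.08720217723125304
axis at .021/.042 [256.41000528 185.55317474] [256.53323911 192.1002496 ]
turn -0.0 shift [0.0018, -0.003, 0.128] yaw -0.1052 z 0.162 tilt 0.21
[[8, 129, 166], [8, 126, 219], [8, 116, 230], [22, 39, 255], [22, 40, 255], [22, 40, 255], [17, 67, 255], [17, 69, 255], [16, 72, 255], [10, 116, 239]]
```

Emit:
{"op": "carry_out", "data": {"commands": [[[0.002,-0.002,0.04],0,0.95],[[0,0,0.04],0,0.95],[[0,0,0.02],0,0.95],[[0,0,0.016],0,0.95],[[0,0,0.01],0,0.95],[[0,0,0],0,0.95]]}}

```text
time: 31.45
tool_pos: [0.6604, -0.1702, 0.0337]
tool_rot: [3.142, 0.0, -0.105]
contact_force: [-0.8, -0.0, 0.3]
opening: 0.0873
grip_force: 0.0
```

Emit:
{"op": "carry_out", "data": {"commands": [[[0,0,0],0,0.3],[[0,0,0],0,0.3],[[0,0,0],0,0.3],[[0,0,0],0,0.3],[[0,0,0],0,0.3],[[0,0,0],0,0.3],[[0,0,-0.02],0,0.3],[[0,0,-0.04],0,0.3],[[0,0,-0.05],0,0.3],[[0,0,-0.05],0,0.3],[[0,0,-0.05],0,0.3],[[0,0,-0.04],0,0.3],[[0,0,0],0,0.3],[[0,0,0],0,0.3]], "newtons": 20}}

```text
time: 33.2
tool_pos: [0.6598, -0.1699, 0.283]
tool_rot: [-3.141, 0.001, -0.105]
contact_force: [0.8, 0.4, -2.6]
opening: 0.0584
grip_force: 20.0
```

```bash
python3 -c "
from h import *
s=robot.observe();t=np.array(s['tool_pos']);print(t,s['opening'])
w=look('cover_mid',t[2]-.013);print('exp',proj(w,t-[0,0,.013]))
delta([.4178,.187,.284])"
```

```text
[ 0.65982854 -0.16987309  0.2829931 ] 0.058401394566741885
cover_mid [258.5, 249.0] 0.57 [0.6605, -0.1711, 0.27]
exp [256.38815031 250.25003268]
turn -0.0 shift [-0.278, -0.3295, -0.0022] yaw -0.1052 z 0.2818 tilt 0.21
```

Emit:
{"op": "carry_out", "data": {"commands": [[[-0.0278,-0.033,0],0,0.3],[[-0.0278,-0.033,0],0,0.3],[[-0.0278,-0.033,0],0,0.3],[[-0.0278,-0.033,0],0,0.3],[[-0.0278,-0.033,0],0,0.3],[[-0.0278,-0.033,0],0,0.3],[[-0.0278,-0.033,0],0,0.3],[[-0.0278,-0.033,0],0,0.3],[[-0.0278,-0.033,0],0,0.3],[[-0.0278,-0.033,0],0,0.3],[[0,0,0.03],0,0.3],[[0,0,0],0,0.3],[[0,0,0],0,0.3]]}}

```text
time: 34.92
tool_pos: [0.4189, 0.187, 0.2539]
tool_rot: [3.141, 0.0, -0.106]
contact_force: [0.0, -0.3, -0.6]
opening: 0.0583
grip_force: 20.0
```

```bash
python3 -c "
from h import *
s=robot.observe();t=np.array(s['tool_pos']);print(t,s['opening'])
look('tin_upper_mid',.091);look('cover_mid',t[2]-.013);look('lid_knob_mid',.1335)
delta([.4178,.187,.148])"
```

```text
[0.41890359 0.18700662 0.25393933] 0.05830691762091047
cover_mid [255.1, 250.4] 0.71 [0.419, 0.1877, 0.2409]
lid_knob_mid [254.9, 195.2] 0.77 [0.4181, 0.1877, 0.1335]
turn -0.0 shift [-0.0011, 0.0002, 0.1061] yaw -0.1058 z 0.2541 tilt 0.04
```

Emit:
{"op": "carry_out", "data": {"commands": [[[-0.001,0,0.04],0,0.3],[[0,0,0.03],0,0.3],[[0,0,0.015],0,0.3],[[0,0,0.01],0,0.3],[[0,0,0.005],0,0.3],[[0,0,0.003],0,0.3],[[0,0,0],0,0.3]]}}

```text
time: 36.1
tool_pos: [0.4177, 0.1874, 0.1509]
tool_rot: [-3.142, -0.001, -0.105]
contact_force: [-0.2, -0.3, -0.9]
opening: 0.0582
grip_force: 20.0
```

Emit:
{"op": "carry_out", "data": {"commands": [[[0,0,0.002],0,0.3],[[0,0,0.0015],0,0.3],[[0,0,0],0,0.3]]}}

```text
time: 36.48
tool_pos: [0.4179, 0.1874, 0.148]
tool_rot: [-3.141, -0.001, -0.105]
contact_force: [-1.6, -0.5, 5.8]
opening: 0.0582
grip_force: 20.0
```

Contact at the expected 148 mm. Releasing; then pressing lightly on the top with shut fingers to confirm the full stack height.

Emit:
{"op": "carry_out", "data": {"commands": [[[0,0,0],0,0.6],[[0,0,0],0,0.85],[[0,0,0],0,0.9],[[0,0,0],0,0.9],[[0,0,0],0,0.9],[[0,0,-0.03],0,0.9],[[0,0,-0.03],0,0.5],[[0,0,0],0,0],[[0,0,0],0,0],[[0,0,0],0,0],[[0,0,0],0,0],[[0,0,0.015],0,0],[[0,0,0.01],0,0],[[0,0,0.005],0,0],[[0,0,0],0,0]]}}

```text
time: 38.35
tool_pos: [0.4174, 0.1873, 0.1769]
tool_rot: [3.141, 0.001, -0.105]
contact_force: [0.5, 0.1, 1.2]
opening: 0.0008
grip_force: 0.0
```

Emit:
{"op": "carry_out", "data": {"commands": [[[0,0,0.002],0,0],[[0,0,0.0015],0,0],[[0,0,0.001],0,0],[[0,0,0.001],0,0],[[0,0,0],0,0]]}}

```text
time: 38.98
tool_pos: [0.4181, 0.1875, 0.1731]
tool_rot: [-3.141, -0.002, -0.105]
contact_force: [-2.7, -1.0, 11.5]
opening: 0.0004
grip_force: 5.9
```

Emit:
{"op": "carry_out", "data": {"commands": [[[0,0,-0.01],0,0],[[0,0,-0.04],0,0],[[0,0,-0.05],0,0],[[0,0,-0.03],0,0],[[0,0,0],0,0],[[0,0,0],0,0],[[0,0,0],0,0],[[0,0,0],0,0]]}}

```text
time: 39.98
tool_pos: [0.4173, 0.1873, 0.3008]
tool_rot: [3.141, 0.002, -0.105]
contact_force: [0.1, -0.6, 0.4]
opening: 0.0005
grip_force: 0.0
```

```bash
python3 -c "
from h import *
for n in('top','scene'):
  p=shot(n)
  for k,z in(('cup_tinned',0),('polish',0),('flux',0),('sander',0),('cover_mid',.135),('tin_upper_mid',.091),('tin_lower_mid',.034)):
    r=robot.tip_of(p,k)
    if r: print(n,k,np.round(r[0]['at'],1),on_z(p,r[0]['at'],z)[:2].round(3),round(r[0]['p'],2))
look('cover_mid',.135)
print(robot.observe()['contact_force'],robot.observe()['time'])"
```

```text
top cup_tinned [235.7 185.9] [ 0.606 -0.012] 0.55
top polish [202.4 171.5] [0.651 0.097] 0.54
top flux [258.8 146. ] [ 0.74  -0.084] 0.69
top sander [362.2 214.2] [ 0.522 -0.418] 0.96
top cover_mid [164.3 243.5] [0.41  0.185] 0.51
scene cup_tinned [242.7 193.6] [ 0.606 -0.016] 0.53
scene polish [207.2 205.6] [0.653 0.104] 0.55
scene flux [209.4 205. ] [0.65  0.098] 0.62
scene sander [331.3 150.4] [ 0.522 -0.412] 0.71
scene cover_mid [244.3 227.4] [0.413 0.185] 0.82
scene tin_upper_mid [242.4 240. ] [0.413 0.194] 0.81
scene tin_lower_mid [243.9 248.3] [0.422 0.178] 0.68
cover_mid [253.8, 182.0] 0.88 [0.4167, 0.1891, 0.135]
[0.5684463  0.54268642 0.4043822 ] 40.875
```

```bash
python3 -c "
from h import *
print(robot.hand_in())"
```

```text
the job is handed in; nothing more can be done
None
```

The caddy is assembled on the copper tin in the order asked, left standing upright, and handed in at about 41 s. A light press on the cover met it at the full stack height of about 156 mm. The bystanders' measured positions were unchanged within camera noise.

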